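# Press the jar's stopper home with the quick clamp, then let the jaw back

## Task

The glass storage jar lies in the quick clamp with its wooden stopper standing out of its mouth. Pump the clamp's trigger until its jaw has pushed the stopper fully home, but gently: stop squeezing as soon as you feel the stopper meet the rim, or the glass breaks. Then press the release lever and keep it down until the jaw has slid all the way back; work only the trigger and the lever, do not push the jaw, the stopper or the jar by hand, and leave the jar in its cradle and everything else where it is.

Things in the scene. Friction and masses are not known exactly. Their poses are not given: they have to be found in the camera images.
- clamp: Quick clamp on a wooden board (100 x 440 x 16 mm; x -50 to 50, y -135 to 305). Origin: on the table under the trigger's pivot; y runs along the clamp's toothed bar towards the jar, z up. Two upright cheek plates (outer faces x = +-22, y -22 to 74, up to z 100) hold the mechanism. A ratchet keeps the jaw after each stroke; a light spring (4 to 6 N) draws it back when released.
- trigger_pivot (a point): Pivot of the trigger, hinge line along the clamp's x, at x 0, y 0, z 96 mm of the clamp. The trigger swings from 0 (up, sprung) to a hard stop at 0.75 rad. The first 0.25 rad or so are free play; by 0.64 rad the jaw has gone one tooth (8 mm) further and is caught; 0.70 rad is a full stroke. It must come fully up between strokes.
- trigger_bar (a point): Centre of the trigger's black cross bar: round, 18 mm thick, 58 mm long along the clamp's x; press on its top. Up, it lies at y -104, z 114 mm of the clamp; at 0.70 rad at y -91, z 43. Force to press it: 1 to 6 N idle, 8 to 12 N while the stopper slides in, rising steeply once the stopper is home (jaw force about 2.8 times): 15 N is enough, over 20 N (60 N at the jaw) breaks the glass.
- jaw_face (a point): Centre of the moving jaw's face, a plate 56 x 56 mm, towards the jar. Fully back it is at y 100, z 48 mm of the clamp; it advances along +y, at most 47 mm. It starts 0 to 18 mm forward, held by the ratchet, clear of the stopper.
- release_pad (a point): Centre of the top of the release lever's steel pad, 30 (x) x 32 (y) mm, beside the clamp at x -44, y -25, z 90.5 mm of the clamp when up. It swings down about a line along x at y 35, z 57.5: 10 mm down frees the jaw, 16 mm is plenty, hard stop at about 20 mm. Takes 2 to 5 N and springs up when let go; held down, the jaw needs about 1 s to slide back.
- jar_centre (a point): Middle of the glass jar (64 mm diameter, 102 mm long) lying along the clamp's y in a cradle between two low rails, its axis at z 48 mm of the clamp, mouth towards the jaw. It lies 0 to 4 mm short of the end stop and the jaw pushes it there.
- jar_rim (a point): Centre of the jar's rim (the face of its mouth).
- stopper_under (a point): Centre of the underside of the stopper's wooden head (54 mm diameter, 10 mm thick). At the start 8 to 14 mm from jar_rim along y; fully home the two points coincide. The stopper is a tight fit and stays where it is pushed.
- stop (a point): Centre of the face of the steel end stop behind the jar; fixed, at y 247 to 250 mm of the clamp.
- bowls: Stack of three blue plastic bowls, 140 mm wide, 78 mm high. Origin: centre of the underside. Bystander.
- mug: Steel mug, 76 mm wide, 85 mm high. Origin: centre of the underside. Bystander.
- spoon: Wooden spoon, 260 mm long, lying on the table beside the clamp. Bystander.
- sugar_jar: Glass sugar jar with a screw lid, standing, 80 mm wide, 115 mm high. Origin: centre of the underside. Bystander.
- scoop: Yellow plastic scoop, cup 52 mm wide, 40 mm high, handle 90 mm. Origin: under the cup. Bystander.
- tin: Metal tin, 74 mm wide, 110 mm high. Origin: centre of the underside. Bystander.
Mind the look-alikes: they are no part of the job. Leave any blue look-alike of the part that bears jar_centre alone.

How it is judged:
On the way, in this order (a step that is already met when the one before it is completed fails the run):
1. the jaw has pushed the stopper home (distance between stopper_under and jar_rim below 0.0015 m and y of jaw_face in the frame of clamp above 0.112 m), for 0.1 s.
2. the release lever is pressed down (z of release_pad in the frame of clamp below 0.0825 m), for 0.1 s.
At the end, for the whole second after the job is handed in: The stopper's head is within 1.5 mm of the jar's rim, the jaw is within 3 mm of fully back, trigger and release lever are up again, and the jar lies in its cradle (within 6 mm of the clamp's centre line, at most 20 mm from where it was) (distance between stopper_under and jar_rim below 0.0015 m and y of jaw_face in the frame of clamp below 0.103 m and z of trigger_bar in the frame of clamp above 0.108 m and z of release_pad in the frame of clamp above 0.087 m and x of jar_centre in the frame of clamp between -0.006 and 0.006 m and z of jar_centre in the frame of clamp between 0.043 and 0.053 m and distance of jar_centre from where it was at the start of the episode below 0.02 m); the robot touches nothing.
It fails at once if the jaw squeezes the stopper with more than 60 N (contact force between jaw and stopper above 60 N).
It fails at once if the robot pushes the jar, stopper or jaw by hand (over 2 N) (contact force between any of the fingers, the arm and jar above 2 N or contact force between any of the fingers, the arm and jaw above 2 N).
It fails at once if a bystander is moved by more than 30 mm (distance of any of bowls, mug, spoon, sugar_jar, scoop, tin from where it was at the start of the episode above 0.03 m).
It also fails if it takes over 61 s, if anything falls off the work surface, if the arm or the gripper's body presses on something with over 40 N, if the wrist force passes 120 N, or if a joint passes its speed limit or range.

## Robot

A 7-joint arm with a two-finger parallel gripper is mounted at the origin on the work surface. World frame = base frame: x ahead of the robot, y to its left, z up, the work surface at z = 0. Lengths are in m, angles in rad, forces in N, time in s.
With the tool pointing down it reaches from about 0.425 to 1.025 m from the base axis. Payload 9.4 kg.
Tool frame: the origin (TCP) lies at the very end of the fingers, on their centre line; the grasp point (between the pads) lies 19 mm behind it; z points along the fingers, y is the line along which they close (so a half turn about z gives the same grasp; the last joint's range is limited). The gripper opens to 85 mm and grips with 20 to 120 N. Pads are 22 mm wide; open, the fingers measure 114 mm over their backs; the gripper's body (76 mm by 85 mm) begins 54 mm behind the grasp point. The pads swing forward as they close: fully open they stand 13 mm farther back than shut.
Start: joints at [1.045, 0.599, -0.003, 1.599, 0.002, 0.943, -0.08], TCP at [0.315, -0.653, 0.231] pointing down, gripper open.
Joint ranges: [-2.57, 2.57], [-0.35, 1.97], [-1.29, 1.29], [0.11, 2.56], [-1.05, 4.19], [0.11, 1.86], [-2.63, 2.63]. Speed limits (rad/s): [2.22, 2.22, 3.01, 3.01, 3.14, 3.14, 3.14].

## Interface

Orientations are given as a 3x3 rotation matrix whose columns are the frame's x, y, z axes.
In Python, from rig import env gives the robot as it stands.
- The arm moves only by the shell command python3 -m crank 'ROWS' [FORCE]. ROWS is JSON, one flat list of numbers, 7 for each row, row after row: the shift along the tool's x, y, z in cm, then the turn, a rotation vector about the tool's x, y, z in degrees, then the opening in per cent of the stroke, from 0 (shut) to 100 (fully open). A call has exactly 10 rows; each row is the pose to reach, as a shift and turn from the pose commanded when the call began, along the tool's axes at that moment; what a row does not reach only later rows make up. A row lasts 1/8 s, in which the tool goes at most 62.5 mm and 10.7 degrees, less where a joint would pass 70% of its speed; a pose out of reach is approached as far as the arm can. A call with a gripper value outside its range is refused whole. The fingers move at their own pace and stop on an object; FORCE is the grip in N (left out, the last holds). Time passes only in rows, so rows that repeat a pose let the fingers close, or fill a call up. It gives the time, the measured TCP pose, the force, the opening and the grip force at its end, in the units of the state.
- env.sense(): the state, without advancing time (a new reading comes with each control period).
- env.snapshot(name): name is "side" or "top" or "wrist"; returns (picture, depth): 400x640x3 uint8, red, green, blue; 400x640 float32, m along the optical axis (not along the pixel's ray), 0 where there is no reading.
- env.camera_params(name): a dict with "intrinsics" (3x3 intrinsics, pixels), "world_to_cam" (4x4, takes a point from world to camera coordinates); the wrist camera has in their place "tool_from_camera" (4x4, takes a point from camera to tool coordinates, whose origin is the TCP and whose axes are the flange's). Camera axes: x right, y down, z forward; pixel columns grow to the right and rows downward; lengths in m; the calibration is good to about 2 mm. A picture is of the moment at which its call begins: read the wrist's pose just before it. camera_params takes no time and is no camera call.
- env.hand_in(): hands the job in; it is judged then, once.
The state is a dict: "time": time; "q": joint angles; "qvel": joint speeds; "effort": joint torques, N m; "eef_pos": TCP position; "orientation": TCP orientation; "force": force on the tool from outside, world axes, zero at the start; "moment": the same for the moment, N m; "width": finger opening in m; "grasp_force": force on a finger pad.
Only numpy, scipy, OpenCV 4.12 (cv2) and the standard library are available. Lean on these libraries where they do the work, as an engineer would, in place of code of your own. Each camera call takes 0.05 s, during which the arm holds its last target. There are 200 camera calls.

## Working session

There is one attempt and no reset: what is moved stays moved. The work goes in short steps, Python scripts to look and compute and a shell command to move; the robot and the scene stay as the last step left them, time stands still between calls to the robot, and variables do not carry over. Pictures are saved under pics/ and viewed, at most 11 in all, crops included, and the job is handed in when it is done.

```bash
ls; mkdir -p pics
cat > h.py <<'E'
import numpy as np,cv2
from rig import env
def snap(n,f):
    s=env.sense(); im,d=env.snapshot(n); cv2.imwrite('pics/'+f+'.png',im[...,::-1]); np.savez('pics/'+f+'.npz',im=im,d=d,p=s['eef_pos'],R=s['orientation']); return im,d
def world(n,f,u,v,depth=None):
    z=np.load('pics/'+f+'.npz'); c=env.camera_params(n); K=np.array(c['intrinsics'])
    u=np.atleast_1d(u);v=np.atleast_1d(v)
    dd=z['d'][v.astype(int),u.astype(int)] if depth is None else depth
    P=np.linalg.inv(K)@np.vstack([u,v,np.ones(len(u))])*dd
    if n=='wrist':
        T=np.array(c['tool_from_camera']); return ((z['R']@(T[:3,:3]@P+T[:3,3:]))+z['p'][:,None]).T
    T=np.linalg.inv(np.array(c['world_to_cam'])); return (T[:3,:3]@P+T[:3,3:]).T
E
python3 - <<'E'
from h import *
a,_=snap('top','t0');b,_=snap('side','s0')
print(env.sense()); 
for n in('top','side'): print(env.camera_params(n))
E
```

```text
pics
{'time': 0.1, 'q': array([ 1.04529089,  0.60006249, -0.00253549,  1.60004811,  0.00180489,
        0.94288877, -0.07980363]), 'qvel': array([-0.00137711, -0.00103105, -0.00040337, -0.00187153,  0.00164956,
       -0.00121507,  0.00016724]), 'effort': array([ 5.41771733e-03, -7.78000832e+01,  1.57038957e+00, -2.58626747e+01,
        1.26884648e-02,  5.52923200e-03,  4.67953339e-05]), 'eef_pos': array([ 0.31437229, -0.65283277,  0.23049151]), 'orientation': array([[ 9.00943774e-01,  4.33935226e-01, -7.32004205e-04],
       [ 4.33935821e-01, -9.00942987e-01,  1.19893873e-03],
       [-1.39232305e-04, -1.39781923e-03, -9.99999013e-01]]), 'force': array([-0.82514173, -0.11965375, -0.24452131]), 'moment': array([-0.03802844,  0.03977867, -0.01423476]), 'grasp_force': 0.0, 'width': 0.08525272879290714}
{'intrinsics': array([[437.95501515,   0.        , 317.94016939],
       [  0.        , 437.95501515, 201.46965118],
       [  0.        ,   0.        ,   1.        ]]), 'world_to_cam': array([[-0.01418789, -0.99989824,  0.00148921, -0.01384389],
       [-0.982355  ,  0.01366115, -0.18652622,  0.59535824],
       [ 0.18648689, -0.00410934, -0.98244886,  1.31704188],
       [ 0.        ,  0.        ,  0.        ,  1.        ]])}
{'intrinsics': array([[458.8061287 ,   0.        , 317.23587333],
       [  0.        , 458.8061287 , 195.06791029],
       [  0.        ,   0.        ,   1.        ]]), 'world_to_cam': array([[-0.74160939, -0.67072976, -0.01170907,  0.42333243],
       [-0.50325425,  0.56780757, -0.65140596,  0.36799303],
       [ 0.44356586, -0.47719613, -0.75863903,  1.0473884 ],
       [ 0.        ,  0.        ,  0.        ,  1.        ]])}
```

View pics/t0.png

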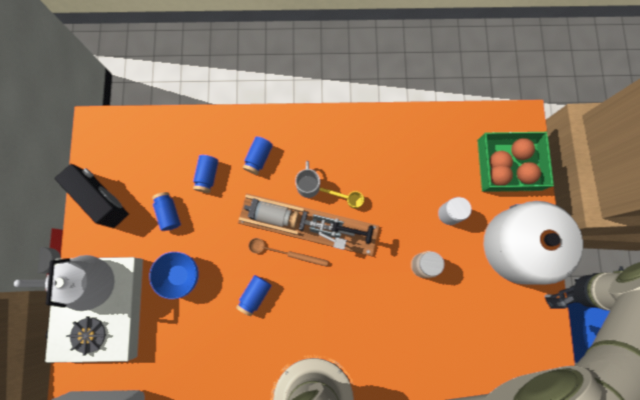

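View pics/s0.png

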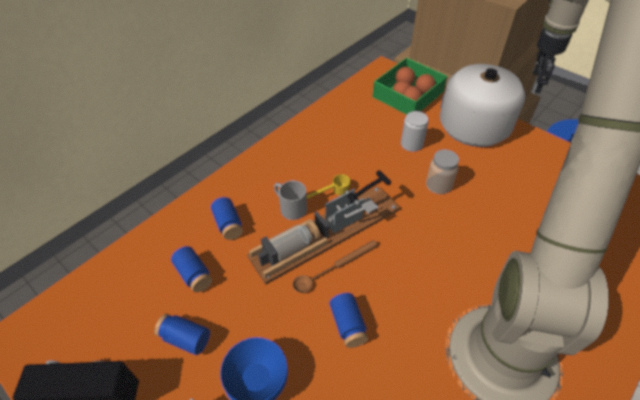

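Top view: the clamp spans (240,205)–(380,250). The clear jar is at (268,214), the black cross bar at (370,234) and the steel release pad at (340,243). Look-alikes:
- Blue jars at (205,172), (258,154), (166,211), (254,295)
- Other glass jars at (455,210), (428,264)

I choose the clear jar lying in the wooden clamp, and will check it in a close crop.

Run:
```python
from h import *
a=cv2.imread('pics/t0.png')[190:265,230:400]; b=cv2.imread('pics/s0.png')[165:285,245:415]
a=cv2.resize(a,None,fx=4,fy=4,interpolation=cv2.INTER_CUBIC);b=cv2.resize(b,(425,300),interpolation=cv2.INTER_CUBIC)
c=np.zeros((600,680,3),np.uint8);c[:300]=a;c[300:,:425]=b
cv2.imwrite('pics/c0.png',c)
for n,f,pts in(('top','t0',[(372,234),(370,240),(340,243),(268,214),(243,200),(380,234),(376,254),(318,230)]),('side','s0',[(376,184),(370,202),(290,243)])):
    p=np.array(pts);print(np.c_[p,world(n,f,p[:,0],p[:,1]).round(3)])
print(env.camera_params('wrist'))
```

```text
[[ 3.72e+02  2.34e+02  4.94e-01 -1.92e-01  2.20e-02]
 [ 3.70e+02  2.40e+02  4.65e-01 -1.73e-01  1.23e-01]
 [ 3.40e+02  2.43e+02  4.61e-01 -8.60e-02  9.30e-02]
 [ 2.68e+02  2.14e+02  5.53e-01  1.31e-01  8.20e-02]
 [ 2.43e+02  2.00e+02  6.14e-01  2.22e-01  1.00e-03]
 [ 3.80e+02  2.34e+02  4.96e-01 -2.20e-01  7.00e-03]
 [ 3.76e+02  2.54e+02  4.32e-01 -2.05e-01  2.00e-03]
 [ 3.18e+02  2.30e+02  4.99e-01 -2.10e-02  1.05e-01]]
[[ 3.76e+02  1.84e+02  4.84e-01 -1.43e-01  1.12e-01]
 [ 3.70e+02  2.02e+02  4.68e-01 -9.90e-02  8.80e-02]
 [ 2.90e+02  2.43e+02  5.41e-01  1.35e-01  7.80e-02]]
{'intrinsics': array([[326.45133314,   0.        , 315.56583712],
       [  0.        , 326.45133314, 195.01803126],
       [  0.        ,   0.        ,   1.        ]]), 'tool_from_camera': array([[-1.17548825e-03, -9.51791925e-01, -3.06742156e-01,
         7.84989691e-02],
       [ 9.99999133e-01, -1.30061039e-03,  2.03503959e-04,
         1.40879881e-03],
       [-5.92645461e-04, -3.06741651e-01,  9.51792629e-01,
        -1.42669805e-01],
       [ 0.00000000e+00,  0.00000000e+00,  0.00000000e+00,
         1.00000000e+00]])}
```

View pics/c0.png

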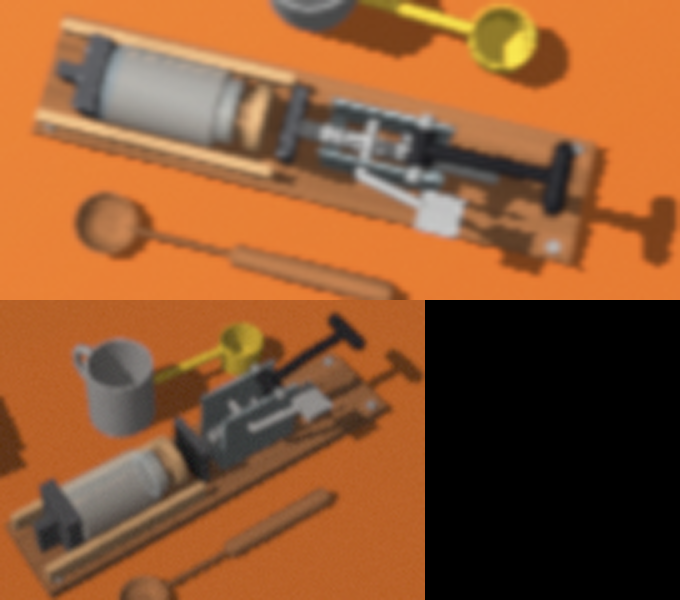

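The crop shows the clear jar with its wooden stopper at crop (255,115), the jaw plate at (295,122), the cross bar at (561,176) and the steel pad at (440,213). This is the right clamp. Next I triangulate, fit the heading and check the kettle's height.

```bash
cat >> h.py <<'E'
def ray(n,f,uv):
    a=world(n,f,uv[0],uv[1],np.array([0.0]))[0]; b=world(n,f,uv[0],uv[1],np.array([1.0]))[0]; return a,(b-a)/np.linalg.norm(b-a)
def tri(r1,r2):
    A=0;B=0
    for o,d in(r1,r2):
        M=np.eye(3)-np.outer(d,d);A=A+M;B=B+M@o
    x=np.linalg.solve(A,B); return x,[np.linalg.norm((np.eye(3)-np.outer(d,d))@(x-o)) for o,d in(r1,r2)]
E
python3 - <<'E'
from h import *
for nm,t,s in(('bar',(370.3,234),(383.4,177.4)),('pad',(340,243.2),(370.6,207))):
    print(nm,tri(ray('top','t0',t),ray('side','s0',s)))
z=np.load('pics/t0.npz');v,u=np.mgrid[0:400,0:640];P=world('top','t0',u.ravel(),v.ravel())
P=P.reshape(400,640,3)
k=P[200:290,480:585].reshape(-1,3);print('kettle',k[k[:,2]>.03].min(0),k[k[:,2]>.03].max(0))
# board top mask: brown dim, z~0.016 ; heading from points above z .012 within clamp area
q=P[190:262,232:385];w=(q[...,2]>.028)&(q[...,2]<.13)
im=z['im'][190:262,232:385].astype(int)
w&=~((im[...,0]>150)&(im[...,2]<60)&(im[...,1]>130))
n,l,st,c=cv2.connectedComponentsWithStats(w.astype(np.uint8));i=1+st[1:,4].argmax();p=q[l==i]
print(len(p),cv2.minAreaRect(p[:,:2].astype(np.float32)*1000), np.linalg.svd(p[:,:2]-p[:,:2].mean(0),full_matrices=0)[2][0])
E
```

```text
bar (array([ 0.4836992 , -0.17591341,  0.11255514]), [np.float64(0.0004912663823163998), np.float64(0.0004912663823164096)])
pad (array([ 0.45886429, -0.08766181,  0.08562943]), [np.float64(0.0020062727825822715), np.float64(0.0020062727825823482)])
kettle [ 0.31989103 -0.7761417   0.03000729] [ 0.57403376 -0.01656359  1.40499683]
2287 ((526.6424560546875, 22.4110107421875), (413.9101867675781, 92.17615509033203), 72.12861633300781) [0.27212707 0.96226133]
```

```bash
python3 -m crank '[0,0,-6,0,0,0,0, 0.5,-0.5,-12,0,0,0,0, 4,-4.2,-15,0,0,-5,0, 8,-8.4,-15,0,0,-11,0, 12,-12.6,-15,0,0,-17,0, 16,-16.8,-15,0,0,-23,0, 20,-21,-15,0,0,-29,0, 24,-25.2,-15,0,0,-35,0, 28,-29.5,-15,0,0,-41,0, 32,-33.8,-15,0,0,-47,0]' 20; python3 -c "
from rig import env
import numpy as np
s=env.sense();print(s['time'],s['eef_pos'],s['orientation'],s['q'])"
```

```text
time: 1.35
eef_pos: [0.4563, -0.208, 0.3812]
orientation: [[0.294, 0.956, -0.0], [0.956, -0.294, -0.0], [-0.0, 0.0, -1.0]]
force: [0.7, 0.1, -0.1]
width: 0.0003
grasp_force: 0.0
1.35 [ 0.45633765 -0.20797845  0.38122579] [[ 2.93955678e-01  9.55819051e-01 -3.45852800e-05]
 [ 9.55819039e-01 -2.93955680e-01 -1.53849390e-04]
 [-1.57218718e-04  1.21676328e-05 -9.99999988e-01]] [ 0.59595191  0.18950621 -0.33743758  1.88603674  0.07104318  1.07755048
 -0.06792628]
```

```bash
python3 -m crank '[1.2,0,3.2,0,0,-1,0, 2.4,0,6.4,0,0,-2,0, 3.6,0,9.6,0,0,-3,0, 4.8,0,12.8,0,0,-3,0, 6,0,15,0,0,-3,0, 6,0,16,0,0,-3,0, 6,0,16,0,0,-3,0, 6,0,16,0,0,-3,0, 6,0,16,0,0,-3,0, 6,0,16,0,0,-3,0]'; python3 -c "
from h import *
snap('wrist','w1')"
```

```text
time: 2.6
eef_pos: [0.4742, -0.1528, 0.2218]
orientation: [[0.247, 0.969, 0.001], [0.969, -0.247, -0.0], [-0.0, 0.001, -1.0]]
force: [0.3, -0.6, -0.1]
width: -0.0001
grasp_force: 0.0
```

View pics/w1.png

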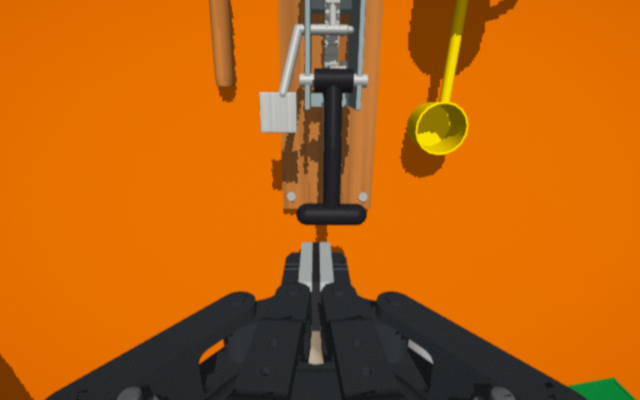

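The wrist view shows the black bar centred at (332,214), the steel pad at (278,112), the trigger rod at (334,80) and the board screws level at row 197. So the tool heading is aligned with the clamp.

Run:
```python
from h import *
z=np.load('pics/w1.npz');R,p=z['R'],z['p']
def mask(box,cond):
    x0,y0,x1,y1=box;im=z['im'][y0:y1,x0:x1].astype(int);m=cond(im).astype(np.uint8)
    n,l,st,c=cv2.connectedComponentsWithStats(m);i=1+st[1:,4].argmax();v,u=np.nonzero(l==i);return u+x0,v+y0
for nm,b,c,s in(('bar',(285,202,385,226),lambda i:i.max(2)<70,(383.4,177.4)),('pad',(255,90,302,135),lambda i:(i.min(2)>120),(370.6,207))):
    u,v=mask(b,c);P=world('wrist','w1',u,v);uc,vc=(u.min()+u.max())/2,(v.min()+v.max())/2
    t,e=tri(ray('wrist','w1',(uc,vc)),ray('side','s0',s))
    m=np.median(P,0);print(nm,len(u),u.min(),u.max(),v.min(),v.max(),'depth med',m.round(4),'tri',t.round(4),np.round(e,4))
    print('  tool-frame of median',(R.T@(m-p)).round(4),'tri',(R.T@(t-p)).round(4), 'extent',np.ptp((P-p)@R,0).round(3), 'ztop',np.percentile(P[:,2],[5,50,95]).round(4))
# screws for heading
s=world('wrist','w1',np.array([291,362]),np.array([197,197]));print(s,(s-p)@R)
```

```text
bar 1327 297 365 202 224 depth med [ 0.4828 -0.1721  0.1217] tri [ 0.4825 -0.1746  0.1142] [0.0002 0.0002]
  tool-frame of median [-0.0165  0.0131  0.1001] tri [-0.019   0.0134  0.1076] extent [0.122 0.055 0.349] ztop [0.1161 0.1217 0.1238]
pad 1478 259 296 90 132 depth med [ 0.4607 -0.0866  0.0907] tri [ 0.4583 -0.0876  0.0853] [0.0016 0.0016]
  tool-frame of median [ 0.0608 -0.0295  0.131 ] tri [ 0.0593 -0.0316  0.1364] extent [0.033 0.059 0.365] ztop [0.0894 0.0907 0.0919]
[[ 0.43959619 -0.18154273  0.01897129]
 [ 0.516336   -0.20183937  0.01718651]] [[-0.03631052 -0.02657965  0.20277779]
 [-0.03701276  0.05279412  0.20463448]]
```

```bash
python3 - <<'E'
from h import *
z=np.load('pics/w1.npz');R=z['R'];o=np.array([.4825,-.1745,0])+R[:,0]*.104
def pl(uv,h):
    a,d=ray('top','t0',uv);x=a+d*(h-a[2])/d[2];return x
for nm,c,h in(('jaw front',(286,118),.076),('head front',(268,116),.06),('head under',(243,110),.07),('rim',(238,107),.075),('jar far end',(103,82),.07),('pad',(440,213),.0905)):
    x=pl((c[0]/4+230-.375,c[1]/4+190-.375),h)-o;print(nm,(R[:,0]@x*1000).round(1),(R[:,1]@x*1000).round(1))
E
python3 -m crank '[-0.5,0.3,2,0,0,0,0, -1,0.6,4,0,0,0,0, -1.5,1,6,0,0,0,0, -1.9,1.3,7.5,0,0,0,0, -1.9,1.3,8.5,0,0,0,0, -1.9,1.3,9,0,0,0,0, -1.9,1.3,9,0,0,0,0, -1.9,1.3,9,0,0,0,0, -1.9,1.3,9,0,0,0,0, -1.9,1.3,9,0,0,0,0]'; python3 -c "
from h import *
snap('wrist','w2');snap('top','t2')
a=cv2.imread('pics/w2.png')[0:400,160:480];b=cv2.imread('pics/t2.png')[195:255,235:335]
c=np.zeros((400,800,3),np.uint8);c[:,:320]=a;c[:288,320:]=cv2.resize(b,(480,288),interpolation=cv2.INTER_CUBIC)
cv2.imwrite('pics/c2.png',c)"
```

```text
jaw front 107.8 2.2
head front 122.9 2.7
head under 141.9 1.4
rim 145.7 2.1
jar far end 252.4 -2.7
pad -22.9 -42.6
time: 3.9
eef_pos: [0.4821, -0.1742, 0.1316]
orientation: [[0.247, 0.969, 0.0], [0.969, -0.247, -0.0], [-0.0, 0.001, -1.0]]
force: [-0.4, -0.2, 0.2]
width: 0.0002
grasp_force: 0.0
```

View pics/c2.png

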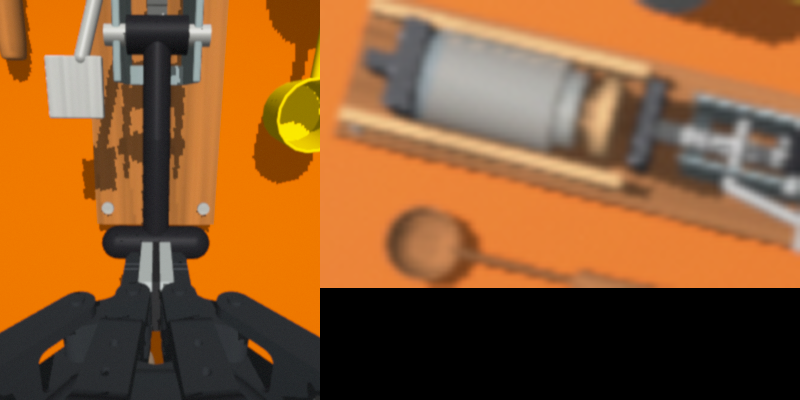

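The fingertips sit centred over the bar (crop 155,243). The jaw is at about y 108, the stopper's front at about 123, and home should put the jaw at about 136. That makes the first stroke idle and about 3.5 strokes in all.

```bash
python3 -m crank '[0,0,1.5,0,0,0,0, -0.1,0,3,0,0,0,0, 0,0,4,0,0,0,0, 0.1,0,5,0,0,0,0, 0.4,0,6,0,0,0,0, 0.6,0,6.5,0,0,0,0, 0.8,0,7,0,0,0,0, 1,0,7.4,0,0,0,0, 1.3,0,7.9,0,0,0,0, 1.3,0,7.9,0,0,0,0]'
```

```text
time: 5.25
eef_pos: [0.4849, -0.162, 0.052]
orientation: [[0.247, 0.969, -0.001], [0.969, -0.247, -0.001], [-0.001, -0.001, -1.0]]
force: [-2.5, -5.5, 1.7]
width: 0.0003
grasp_force: 2.7
```

The sideways force suggests the fingertip's front edge met the trigger's sloping arm, so I'll ride 5 mm further back. Next I let it up fully and start stroke 2.

```bash
python3 -m crank '[-0.8,0,-2,0,0,0,0, -1.4,0,-5,0,0,0,0, -1.8,0,-7.9,0,0,0,0, -1.8,0,-7.9,0,0,0,0, -1.8,0,-7.9,0,0,0,0, -1.8,0,-7.9,0,0,0,0, -1.8,0,-7,0,0,0,0, -1.9,0,-5.8,0,0,0,0, -1.9,0,-4.5,0,0,0,0, -1.9,0,-4.5,0,0,0,0]'; python3 -m crank '[0.1,0,0.8,0,0,0,0, 0.2,0,1.6,0,0,0,0, 0.4,0,2.3,0,0,0,0, 0.6,0,2.8,0,0,0,0, 0.8,0,3.3,0,0,0,0, 1,0,3.7,0,0,0,0, 1.1,0,4,0,0,0,0, 1.3,0,4.3,0,0,0,0, 1.4,0,4.5,0,0,0,0, 1.4,0,4.5,0,0,0,0]'
python3 -c "
from h import *
snap('wrist','w3');snap('top','t3')
a=cv2.imread('pics/w3.png')[0:400,160:480];b=cv2.imread('pics/t3.png')[195:255,235:335]
c=np.zeros((400,800,3),np.uint8);c[:,:320]=a;c[:288,320:]=cv2.resize(b,(480,288),interpolation=cv2.INTER_CUBIC)
cv2.imwrite('pics/c3.png',c)"
```

```text
time: 6.5
eef_pos: [0.4798, -0.1796, 0.0958]
orientation: [[0.246, 0.969, -0.002], [0.969, -0.246, 0.001], [0.0, -0.002, -1.0]]
force: [-1.2, 0.6, 0.1]
width: -0.0002
grasp_force: 0.3
time: 7.75
eef_pos: [0.4838, -0.1671, 0.0522]
orientation: [[0.247, 0.969, -0.0], [0.969, -0.247, -0.001], [-0.001, 0.0, -1.0]]
force: [-0.4, -5.9, 4.9]
width: 0.0002
grasp_force: 3.3
```

View pics/c3.png

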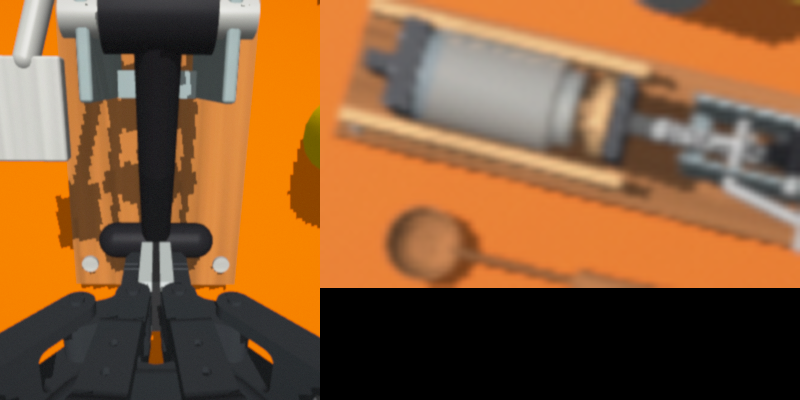

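The jaw has now reached the stopper's head (crop 605,115). I'll take stroke 3 in smaller pieces and watch the force.

```bash
python3 -m crank '[-0.6,0,-2,0,0,0,0, -1,0,-5,0,0,0,0, -1.3,0,-7.9,0,0,0,0, -1.3,0,-7.9,0,0,0,0, -1.3,0,-7.9,0,0,0,0, -1.3,0,-7.9,0,0,0,0, -1.3,0,-7,0,0,0,0, -1.4,0,-5.8,0,0,0,0, -1.4,0,-4.5,0,0,0,0, -1.4,0,-4.5,0,0,0,0]'; python3 -m crank '[0.05,0,0.4,0,0,0,0, 0.1,0,0.8,0,0,0,0, 0.15,0,1.2,0,0,0,0, 0.2,0,1.6,0,0,0,0, 0.3,0,1.9,0,0,0,0, 0.4,0,2.2,0,0,0,0, 0.5,0,2.6,0,0,0,0, 0.5,0,2.6,0,0,0,0, 0.5,0,2.6,0,0,0,0, 0.5,0,2.6,0,0,0,0]'
```

```text
time: 9.1
eef_pos: [0.4798, -0.1796, 0.0958]
orientation: [[0.246, 0.969, -0.002], [0.969, -0.246, 0.001], [0.0, -0.003, -1.0]]
force: [-1.5, -0.0, -0.1]
width: -0.0001
grasp_force: 0.3
time: 10.35
eef_pos: [0.4815, -0.1762, 0.0715]
orientation: [[0.248, 0.969, -0.0], [0.969, -0.248, -0.001], [-0.001, 0.0, -1.0]]
force: [-2.4, -5.2, 7.5]
width: 0.0001
grasp_force: 3.9
```

```bash
python3 -m crank '[0.05,0,0.1,0,0,0,0, 0.1,0,0.2,0,0,0,0, 0.15,0,0.3,0,0,0,0, 0.2,0,0.4,0,0,0,0, 0.25,0,0.5,0,0,0,0, 0.3,0,0.6,0,0,0,0, 0.35,0,0.7,0,0,0,0, 0.4,0,0.8,0,0,0,0, 0.4,0,0.8,0,0,0,0, 0.4,0,0.8,0,0,0,0]'
```

```text
time: 11.6
eef_pos: [0.4828, -0.1722, 0.0635]
orientation: [[0.248, 0.969, 0.0], [0.969, -0.248, -0.001], [-0.001, 0.001, -1.0]]
force: [-0.5, -4.6, 7.1]
width: -0.0002
grasp_force: 3.4
```

```bash
python3 -m crank '[0.05,0,0.1,0,0,0,0, 0.1,0,0.2,0,0,0,0, 0.15,0,0.3,0,0,0,0, 0.2,0,0.4,0,0,0,0, 0.25,0,0.5,0,0,0,0, 0.3,0,0.6,0,0,0,0, 0.35,0,0.7,0,0,0,0, 0.4,0,0.8,0,0,0,0, 0.4,0,0.8,0,0,0,0, 0.4,0,0.8,0,0,0,0]'; python3 -m crank '[0.05,0,0.1,0,0,0,0, 0.1,0,0.2,0,0,0,0, 0.15,0,0.3,0,0,0,0, 0.15,0,0.3,0,0,0,0, 0.15,0,0.3,0,0,0,0, 0.15,0,0.3,0,0,0,0, 0.15,0,0.3,0,0,0,0, 0.15,0,0.3,0,0,0,0, 0.15,0,0.3,0,0,0,0, 0.15,0,0.3,0,0,0,0]'
python3 - <<'E'
from h import *
snap('top','t4')
z=np.load('pics/w1.npz');t=np.load('pics/t4.npz')
b=cv2.imread('pics/t4.png')[195:245,235:315];cv2.imwrite('pics/c4.png',cv2.resize(b,(800,500),interpolation=cv2.INTER_CUBIC))
E
```

```text
time: 12.85
eef_pos: [0.4837, -0.1686, 0.0554]
orientation: [[0.248, 0.969, 0.0], [0.969, -0.248, -0.001], [-0.001, 0.0, -1.0]]
force: [-1.1, -5.6, 4.2]
width: 0.0
grasp_force: 3.7
time: 14.1
eef_pos: [0.484, -0.1673, 0.0524]
orientation: [[0.248, 0.969, 0.0], [0.969, -0.248, -0.001], [-0.001, 0.0, -1.0]]
force: [-0.5, -7.2, 4.3]
width: -0.0
grasp_force: 3.8
```

View pics/c4.png

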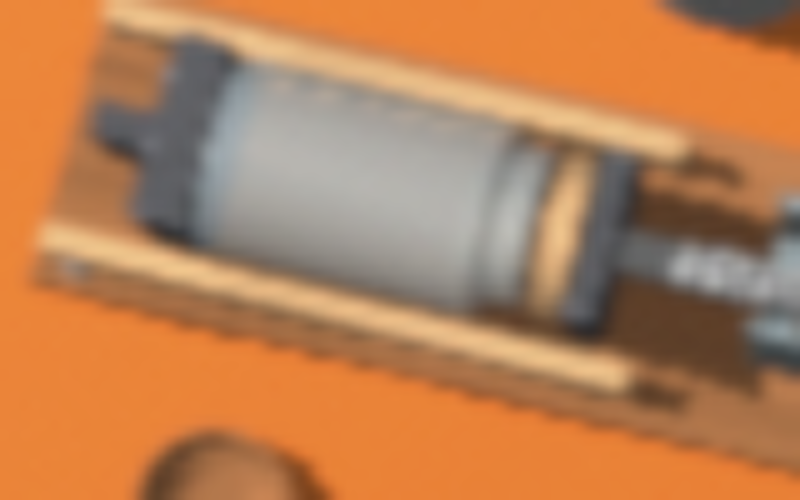

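The jaw is pressing the stopper, and a narrow gap to the rim remains at (545,200). Stroke 4 goes in small, force-checked steps.

```bash
python3 -m crank '[-0.6,0,-2,0,0,0,0, -1,0,-5,0,0,0,0, -1.35,0,-7.9,0,0,0,0, -1.35,0,-7.9,0,0,0,0, -1.35,0,-7.9,0,0,0,0, -1.35,0,-7.9,0,0,0,0, -1.35,0,-7,0,0,0,0, -1.45,0,-5.8,0,0,0,0, -1.45,0,-4.8,0,0,0,0, -1.45,0,-4.5,0,0,0,0]'; python3 -m crank '[0,0,0.1,0,0,0,0, 0.05,0,0.2,0,0,0,0, 0.05,0,0.3,0,0,0,0, 0.05,0,0.4,0,0,0,0, 0.05,0,0.5,0,0,0,0, 0.1,0,0.6,0,0,0,0, 0.1,0,0.7,0,0,0,0, 0.1,0,0.8,0,0,0,0, 0.1,0,0.8,0,0,0,0, 0.1,0,0.8,0,0,0,0]'
```

```text
time: 15.4
eef_pos: [0.4799, -0.1797, 0.0961]
orientation: [[0.247, 0.969, -0.002], [0.969, -0.247, 0.001], [0.0, -0.002, -1.0]]
force: [0.4, -0.3, 0.4]
width: -0.0
grasp_force: 0.4
time: 16.65
eef_pos: [0.4808, -0.1791, 0.0893]
orientation: [[0.247, 0.969, 0.0], [0.969, -0.247, -0.0], [-0.0, 0.0, -1.0]]
force: [0.1, -0.9, 1.5]
width: -0.0001
grasp_force: 0.9
```

```bash
python3 -m crank '[0,0,0.1,0,0,0,0, 0,0,0.2,0,0,0,0, 0.05,0,0.3,0,0,0,0, 0.05,0,0.4,0,0,0,0, 0.1,0,0.5,0,0,0,0, 0.1,0,0.6,0,0,0,0, 0.1,0,0.7,0,0,0,0, 0.1,0,0.8,0,0,0,0, 0.1,0,0.8,0,0,0,0, 0.1,0,0.8,0,0,0,0]'
```

```text
time: 17.9
eef_pos: [0.481, -0.1779, 0.0813]
orientation: [[0.247, 0.969, 0.0], [0.969, -0.247, 0.0], [0.0, 0.0, -1.0]]
force: [1.4, -0.1, 4.9]
width: 0.0001
grasp_force: 2.1
```

```bash
python3 -m crank '[0,0,0.05,0,0,0,0, 0,0,0.1,0,0,0,0, 0.05,0,0.15,0,0,0,0, 0.05,0,0.2,0,0,0,0, 0.05,0,0.25,0,0,0,0, 0.05,0,0.3,0,0,0,0, 0.1,0,0.35,0,0,0,0, 0.1,0,0.4,0,0,0,0, 0.1,0,0.4,0,0,0,0, 0.1,0,0.4,0,0,0,0]'
```

```text
time: 19.15
eef_pos: [0.4812, -0.1774, 0.0775]
orientation: [[0.247, 0.969, 0.0], [0.969, -0.247, -0.0], [-0.0, 0.0, -1.0]]
force: [-0.4, -1.1, 7.6]
width: -0.0003
grasp_force: 3.9
```

```bash
python3 -m crank '[0,0,0.05,0,0,0,0, 0,0,0.1,0,0,0,0, 0.05,0,0.15,0,0,0,0, 0.05,0,0.2,0,0,0,0, 0.1,0,0.25,0,0,0,0, 0.1,0,0.3,0,0,0,0, 0.1,0,0.35,0,0,0,0, 0.15,0,0.4,0,0,0,0, 0.15,0,0.4,0,0,0,0, 0.15,0,0.4,0,0,0,0]'
```

```text
time: 20.4
eef_pos: [0.4814, -0.1765, 0.0736]
orientation: [[0.248, 0.969, -0.0], [0.969, -0.248, -0.001], [-0.001, 0.0, -1.0]]
force: [-1.2, -2.8, 7.2]
width: -0.0001
grasp_force: 4.3
```

```bash
python3 -m crank '[0,0,0.05,0,0,0,0, 0,0,0.1,0,0,0,0, 0.05,0,0.15,0,0,0,0, 0.05,0,0.2,0,0,0,0, 0.1,0,0.25,0,0,0,0, 0.1,0,0.3,0,0,0,0, 0.1,0,0.35,0,0,0,0, 0.15,0,0.4,0,0,0,0, 0.15,0,0.4,0,0,0,0, 0.15,0,0.4,0,0,0,0]'
```

```text
time: 21.65
eef_pos: [0.4816, -0.1755, 0.0696]
orientation: [[0.248, 0.969, -0.0], [0.969, -0.248, -0.002], [-0.002, 0.0, -1.0]]
force: [-2.9, -4.2, 9.6]
width: -0.0001
grasp_force: 4.6
```

```bash
python3 -m crank '[0,0,0.02,0,0,0,0, 0,0,0.04,0,0,0,0, 0,0,0.06,0,0,0,0, 0.05,0,0.08,0,0,0,0, 0.05,0,0.1,0,0,0,0, 0.05,0,0.12,0,0,0,0, 0.05,0,0.15,0,0,0,0, 0.05,0,0.15,0,0,0,0, 0.05,0,0.15,0,0,0,0, 0.05,0,0.15,0,0,0,0]'
```

```text
time: 22.9
eef_pos: [0.4818, -0.175, 0.0681]
orientation: [[0.248, 0.969, -0.0], [0.969, -0.248, -0.002], [-0.002, 0.0, -1.0]]
force: [-2.3, -6.0, 9.0]
width: 0.0001
grasp_force: 4.5
```

```bash
python3 -m crank '[0,0,0.03,0,0,0,0, 0,0,0.06,0,0,0,0, 0,0,0.09,0,0,0,0, 0.05,0,0.12,0,0,0,0, 0.05,0,0.15,0,0,0,0, 0.05,0,0.18,0,0,0,0, 0.05,0,0.2,0,0,0,0, 0.05,0,0.2,0,0,0,0, 0.05,0,0.2,0,0,0,0, 0.05,0,0.2,0,0,0,0]'
```

```text
time: 24.15
eef_pos: [0.4819, -0.1744, 0.0659]
orientation: [[0.248, 0.969, -0.0], [0.969, -0.248, -0.001], [-0.001, -0.0, -1.0]]
force: [-1.5, -4.8, 7.4]
width: 0.0001
grasp_force: 3.3
```

```bash
python3 -m crank '[0,0,0.04,0,0,0,0, 0,0,0.08,0,0,0,0, 0.05,0,0.12,0,0,0,0, 0.05,0,0.16,0,0,0,0, 0.1,0,0.2,0,0,0,0, 0.1,0,0.24,0,0,0,0, 0.1,0,0.27,0,0,0,0, 0.1,0,0.3,0,0,0,0, 0.1,0,0.3,0,0,0,0, 0.1,0,0.3,0,0,0,0]'
```

```text
time: 25.4
eef_pos: [0.4823, -0.173, 0.0629]
orientation: [[0.247, 0.969, -0.0], [0.969, -0.247, -0.001], [-0.001, 0.0, -1.0]]
force: [-0.6, -2.6, 7.3]
width: 0.0002
grasp_force: 3.5
```

```bash
python3 -m crank '[0,0,0.04,0,0,0,0, 0,0,0.08,0,0,0,0, 0.05,0,0.12,0,0,0,0, 0.05,0,0.16,0,0,0,0, 0.1,0,0.2,0,0,0,0, 0.1,0,0.24,0,0,0,0, 0.1,0,0.27,0,0,0,0, 0.15,0,0.3,0,0,0,0, 0.15,0,0.3,0,0,0,0, 0.15,0,0.3,0,0,0,0]'
```

```text
time: 26.65
eef_pos: [0.4826, -0.1719, 0.06]
orientation: [[0.248, 0.969, -0.0], [0.969, -0.248, -0.001], [-0.001, 0.0, -1.0]]
force: [-1.6, -3.8, 8.5]
width: -0.0004
grasp_force: 4.0
```

```bash
python3 -m crank '[0,0,0.03,0,0,0,0, 0,0,0.06,0,0,0,0, 0.05,0,0.09,0,0,0,0, 0.05,0,0.12,0,0,0,0, 0.05,0,0.15,0,0,0,0, 0.1,0,0.18,0,0,0,0, 0.1,0,0.21,0,0,0,0, 0.1,0,0.25,0,0,0,0, 0.1,0,0.25,0,0,0,0, 0.1,0,0.25,0,0,0,0]'
```

```text
time: 27.9
eef_pos: [0.4828, -0.1711, 0.0577]
orientation: [[0.248, 0.969, -0.0], [0.969, -0.248, -0.002], [-0.001, 0.0, -1.0]]
force: [-1.7, -4.8, 10.3]
width: -0.0001
grasp_force: 5.2
```

```bash
python3 -m crank '[0,0,0.02,0,0,0,0, 0,0,0.04,0,0,0,0, 0,0,0.06,0,0,0,0, 0.05,0,0.08,0,0,0,0, 0.05,0,0.1,0,0,0,0, 0.05,0,0.12,0,0,0,0, 0.05,0,0.15,0,0,0,0, 0.05,0,0.15,0,0,0,0, 0.05,0,0.15,0,0,0,0, 0.05,0,0.15,0,0,0,0]'
python3 - <<'E'
from h import *
snap('top','t5')
b=cv2.imread('pics/t5.png')[195:245,235:315];cv2.imwrite('pics/c5.png',cv2.resize(b,(800,500),interpolation=cv2.INTER_CUBIC))
E
```

```text
time: 29.15
eef_pos: [0.4829, -0.1704, 0.0561]
orientation: [[0.248, 0.969, -0.0], [0.969, -0.248, -0.001], [-0.001, 0.0, -1.0]]
force: [-2.3, -4.1, 9.2]
width: -0.0
grasp_force: 4.4
```

View pics/c5.png

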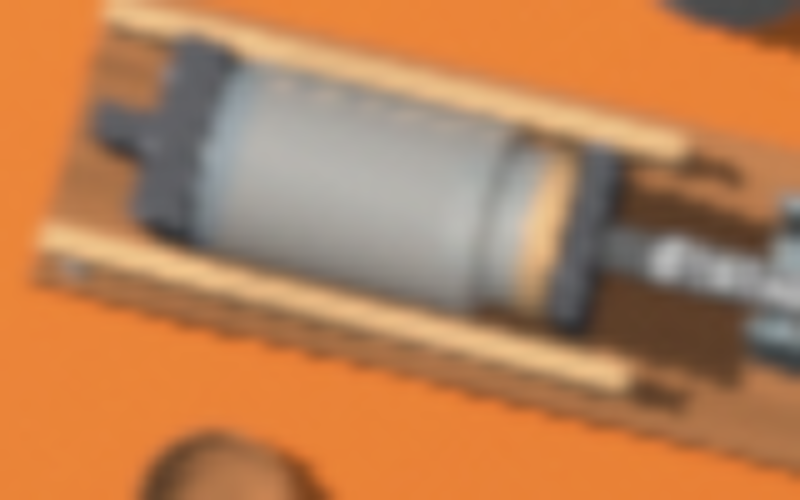

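The rim and head now look almost closed (around (520,230)). I keep going by small force-checked steps.

```bash
python3 -m crank '[0,0,0.03,0,0,0,0, 0,0,0.06,0,0,0,0, 0,0,0.09,0,0,0,0, 0.05,0,0.12,0,0,0,0, 0.05,0,0.15,0,0,0,0, 0.1,0,0.18,0,0,0,0, 0.1,0,0.2,0,0,0,0, 0.1,0,0.2,0,0,0,0, 0.1,0,0.2,0,0,0,0, 0.1,0,0.2,0,0,0,0]'
```

```text
time: 30.45
eef_pos: [0.4832, -0.1696, 0.0541]
orientation: [[0.248, 0.969, -0.0], [0.969, -0.248, -0.001], [-0.001, 0.0, -1.0]]
force: [-1.3, -4.4, 10.3]
width: 0.0
grasp_force: 5.0
```

```bash
python3 -m crank '[0,0,0.03,0,0,0,0, 0,0,0.06,0,0,0,0, 0,0,0.09,0,0,0,0, 0.05,0,0.12,0,0,0,0, 0.05,0,0.15,0,0,0,0, 0.1,0,0.18,0,0,0,0, 0.1,0,0.2,0,0,0,0, 0.1,0,0.2,0,0,0,0, 0.1,0,0.2,0,0,0,0, 0.1,0,0.2,0,0,0,0]'
```

```text
time: 31.7
eef_pos: [0.4834, -0.1688, 0.0522]
orientation: [[0.248, 0.969, -0.0], [0.969, -0.248, -0.002], [-0.002, 0.0, -1.0]]
force: [-1.7, -4.8, 12.3]
width: -0.0001
grasp_force: 5.7
```

The force has crept up to about 13 N at the full stroke and the tooth is caught. A short fifth stroke, in fine steps, will confirm the stopper is home.

```bash
python3 -m crank '[-0.5,0,-2,0,0,0,0, -0.8,0,-5,0,0,0,0, -1.05,0,-7.9,0,0,0,0, -1.05,0,-7.9,0,0,0,0, -1.05,0,-7.9,0,0,0,0, -1.05,0,-7.9,0,0,0,0, -1.05,0,-6.5,0,0,0,0, -1.1,0,-5.2,0,0,0,0, -1.1,0,-4.4,0,0,0,0, -1.1,0,-4,0,0,0,0]'; python3 -m crank '[0,0,0.1,0,0,0,0, 0,0,0.2,0,0,0,0, 0,0,0.3,0,0,0,0, 0,0,0.4,0,0,0,0, 0.05,0,0.5,0,0,0,0, 0.05,0,0.6,0,0,0,0, 0.05,0,0.7,0,0,0,0, 0.05,0,0.7,0,0,0,0, 0.05,0,0.7,0,0,0,0, 0.05,0,0.7,0,0,0,0]'
```

```text
time: 32.95
eef_pos: [0.4806, -0.1778, 0.0909]
orientation: [[0.247, 0.969, -0.001], [0.969, -0.247, 0.0], [-0.0, -0.001, -1.0]]
force: [-1.5, 0.6, 4.1]
width: 0.0
grasp_force: 2.1
time: 34.2
eef_pos: [0.4807, -0.1776, 0.0854]
orientation: [[0.247, 0.969, -0.0], [0.969, -0.247, -0.0], [-0.0, -0.0, -1.0]]
force: [-2.9, 1.3, 10.5]
width: 0.0003
grasp_force: 5.1
```

```bash
python3 -m crank '[0,0,0.02,0,0,0,0, 0,0,0.04,0,0,0,0, 0,0,0.06,0,0,0,0, 0,0,0.08,0,0,0,0, 0,0,0.1,0,0,0,0, 0,0,0.12,0,0,0,0, 0,0,0.15,0,0,0,0, 0,0,0.15,0,0,0,0, 0,0,0.15,0,0,0,0, 0,0,0.15,0,0,0,0]'
```

```text
time: 35.45
eef_pos: [0.4808, -0.1775, 0.084]
orientation: [[0.247, 0.969, 0.0], [0.969, -0.247, -0.0], [-0.0, 0.0, -1.0]]
force: [-3.2, 1.5, 12.1]
width: -0.0
grasp_force: 6.2
```

```bash
python3 -m crank '[0,0,0.02,0,0,0,0, 0,0,0.04,0,0,0,0, 0,0,0.06,0,0,0,0, 0,0,0.08,0,0,0,0, 0,0,0.1,0,0,0,0, 0,0,0.12,0,0,0,0, 0,0,0.15,0,0,0,0, 0,0,0.15,0,0,0,0, 0,0,0.15,0,0,0,0, 0,0,0.15,0,0,0,0]'
```

```text
time: 36.7
eef_pos: [0.4808, -0.1774, 0.0827]
orientation: [[0.247, 0.969, 0.0], [0.969, -0.247, -0.0], [-0.0, 0.0, -1.0]]
force: [-4.5, 2.0, 14.5]
width: -0.0002
grasp_force: 7.1
```

```bash
python3 -m crank '[0,0,0.01,0,0,0,0, 0,0,0.02,0,0,0,0, 0,0,0.03,0,0,0,0, 0,0,0.04,0,0,0,0, 0,0,0.05,0,0,0,0, 0,0,0.05,0,0,0,0, 0,0,0.05,0,0,0,0, 0,0,0.05,0,0,0,0, 0,0,0.05,0,0,0,0, 0,0,0.05,0,0,0,0]'
python3 - <<'E'
from h import *
snap('top','t6');snap('side','s6')
b=cv2.imread('pics/t6.png')[195:245,235:315];c=cv2.imread('pics/s6.png')[205:275,245:357]
cv2.imwrite('pics/c6.png',np.hstack([cv2.resize(x,(400,250),interpolation=cv2.INTER_CUBIC) for x in(b,c)]))
E
```

```text
time: 37.95
eef_pos: [0.4808, -0.1774, 0.0822]
orientation: [[0.247, 0.969, 0.0], [0.969, -0.247, -0.0], [-0.0, 0.0, -1.0]]
force: [-4.7, 2.3, 14.2]
width: -0.0002
grasp_force: 7.5
```

View pics/c6.png

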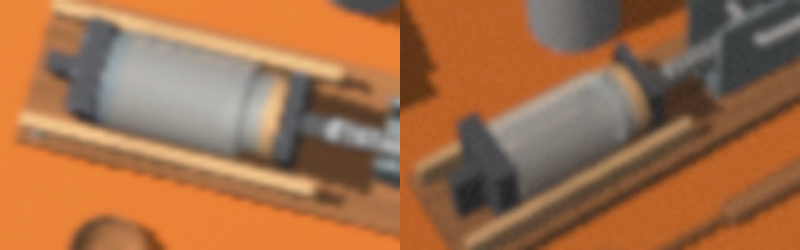

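The stopper head sits against the rim (left crop 265,110; right crop 630,95) with no gap, and the 14.5 N is above the 12 N sliding limit. I lift off and go to the release pad.

```bash
python3 -m crank '[0,0,-3,0,0,0,0, 0,0,-6.5,0,0,0,0, 2,-1,-7,0,0,0,0, 5,-3,-7,0,0,0,0, 7,-4.3,-7,0,0,0,0, 8.3,-4.3,-6,0,0,0,0, 8.3,-4.3,-4,0,0,0,0, 8.3,-4.3,-2.3,0,0,0,0, 8.3,-4.3,-1.6,0,0,0,0, 8.3,-4.3,-1.6,0,0,0,0]'
python3 - <<'E'
from h import *
snap('wrist','w7')
cv2.imwrite('pics/c7.png',cv2.imread('pics/w7.png')[100:400,120:520])
E
```

```text
time: 39.3
eef_pos: [0.4595, -0.086, 0.0968]
orientation: [[0.246, 0.969, -0.001], [0.969, -0.246, 0.0], [-0.0, -0.001, -1.0]]
force: [-0.4, -1.1, -0.1]
width: -0.0001
grasp_force: 0.0
```

View pics/c7.png

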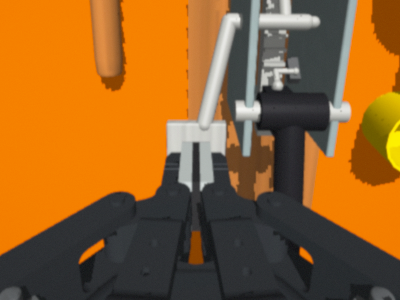

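The fingertips are centred on the pad (crop 195,140) and clear of the cheek plate. I press 16 mm and hold.

```bash
python3 -m crank '[0,0,0.6,0,0,0,0, -0.2,0,1,0,0,0,0, -0.4,0,1.4,0,0,0,0, -0.6,0,1.8,0,0,0,0, -0.7,0,2.2,0,0,0,0, -0.7,0,2.2,0,0,0,0, -0.7,0,2.2,0,0,0,0, -0.7,0,2.2,0,0,0,0, -0.7,0,2.2,0,0,0,0, -0.7,0,2.2,0,0,0,0]'; python3 -m crank '[0,0,0.1,0,0,0,0, 0,0,0.1,0,0,0,0, 0,0,0.1,0,0,0,0, 0,0,0.1,0,0,0,0, 0,0,0.1,0,0,0,0, 0,0,0.1,0,0,0,0, 0,0,0.1,0,0,0,0, 0,0,0.1,0,0,0,0, 0,0,0.1,0,0,0,0, 0,0,0.1,0,0,0,0]'
python3 - <<'E'
from h import *
snap('top','t8')
b=cv2.imread('pics/t8.png')[195:245,235:315];cv2.imwrite('pics/c8.png',cv2.resize(b,(800,500),interpolation=cv2.INTER_CUBIC))
E
```

```text
time: 40.6
eef_pos: [0.4582, -0.0935, 0.0754]
orientation: [[0.247, 0.969, 0.0], [0.969, -0.247, -0.0], [-0.0, 0.0, -1.0]]
force: [1.0, -2.5, 2.8]
width: 0.0006
grasp_force: 1.8
time: 41.85
eef_pos: [0.4581, -0.0935, 0.0743]
orientation: [[0.247, 0.969, -0.0], [0.969, -0.247, -0.0], [-0.0, -0.0, -1.0]]
force: [1.7, -4.6, 3.0]
width: 0.0
grasp_force: 2.5
```

View pics/c8.png

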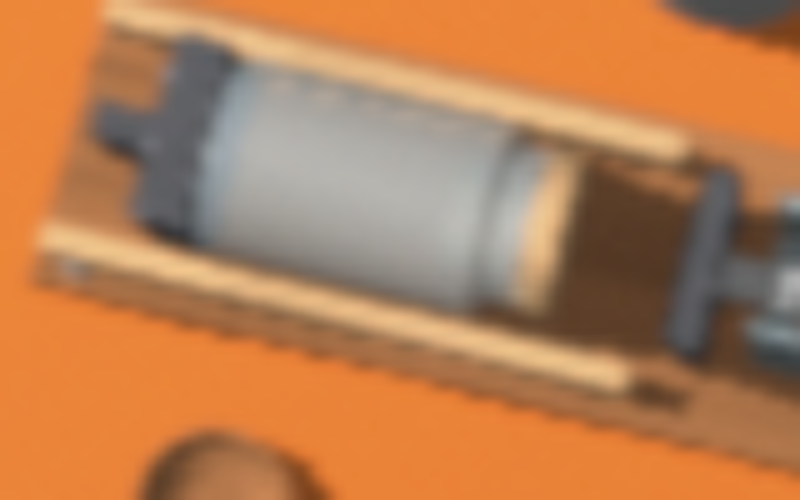

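The jaw is back (at (700,260)) and the stopper is flush with the rim. I hold a moment more, then lift well clear.

```bash
python3 -m crank '[0,0,0,0,0,0,0, 0,0,0,0,0,0,0, 0,0,0,0,0,0,0, 0,0,0,0,0,0,0, 0.4,0,-1,0,0,0,0, 0.7,0,-2.3,0,0,0,0, 0.7,-0.5,-5,0,0,0,0, 0.7,-1,-9,0,0,0,0, 0.7,-1,-13,0,0,0,0, 0.7,-1,-15,0,0,0,0]'; python3 -m crank '[0,0,-1,0,0,0,0, 0,0,-1,0,0,0,0, 0,0,-1,0,0,0,0, 0,0,-1,0,0,0,0, 0,0,-1,0,0,0,0, 0,0,-1,0,0,0,0, 0,0,-1,0,0,0,0, 0,0,-1,0,0,0,0, 0,0,-1,0,0,0,0, 0,0,-1,0,0,0,0]'
python3 - <<'E'
from h import *
snap('wrist','w9')
z=np.load('pics/w9.npz');R=z['R'];o=np.array([.4825,-.1745,0])+R[:,0]*.104
v,u=np.mgrid[0:400,0:640];P=world('wrist','w9',u.ravel(),v.ravel())-o;C=np.c_[P@R[:,1],P@R[:,0],P[:,2]]*1000
for nm,x0,x1,y0,y1 in(('bar',-25,25,-112,-97),('pad',-52,-36,-33,-15)):
    q=C[(C[:,0]>x0)&(C[:,0]<x1)&(C[:,1]>y0)&(C[:,1]<y1)&(C[:,2]>30)&(C[:,2]<140)];print(nm,len(q),np.percentile(q[:,2],[50,95]) if len(q) else '')
q=C[(abs(C[:,0])<24)&(C[:,1]>80)&(C[:,1]<160)&(C[:,2]>66)&(C[:,2]<85)]
print(np.histogram(q[:,1],bins=np.arange(80,161,4)))
E
```

```text
time: 43.15
eef_pos: [0.4502, -0.0831, 0.2268]
orientation: [[0.245, 0.969, 0.002], [0.969, -0.245, 0.0], [0.001, 0.002, -1.0]]
force: [-0.5, 0.4, -0.1]
width: -0.0
grasp_force: 0.0
time: 44.4
eef_pos: [0.4502, -0.0841, 0.2343]
orientation: [[0.247, 0.969, 0.0], [0.969, -0.247, -0.0], [-0.0, 0.0, -1.0]]
force: [-0.4, -0.3, -0.5]
width: 0.0
grasp_force: 0.0
bar 854 [122.09222434 123.81018407]
pad 337 [90.69494725 91.93464612]
(array([  0, 164, 308, 311, 171,   0,   0,   0,   0,   0,   0,   0,   0,
         0,   0,   0,   0,   0,   0,   0]), array([ 80,  84,  88,  92,  96, 100, 104, 108, 112, 116, 120, 124, 128,
       132, 136, 140, 144, 148, 152, 156, 160]))
```

```bash
python3 -c "
from rig import env
print(env.hand_in())"
```

```text
the job is handed in; nothing more can be done
None
```

I pumped the stopper until it felt home (about 14.5 N on the trigger, no gap visible in the pictures), released the jaw all the way back, confirmed trigger and lever are up, and handed the job in at about 44 s; no verdict came back.

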